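# Scan the filled choke

## Robot

A 6-joint arm with a two-finger parallel gripper is mounted at the origin on the work surface. World frame = base frame: x ahead of the robot, y to its left, z up, the work surface at z = 0. Lengths are in m, angles in rad, forces in N, time in s.
With the tool pointing down it reaches from about 0.4 to 0.825 m from the base axis. Payload 7 kg.
Tool frame: the origin (TCP) lies midway between the tips of the shut fingers; the grasp point (between the pads) lies arm.hold_point_z behind it (arm.hold_point_z is the distance from the TCP to the grasp point, in m); z points along the fingers, y is the line along which they close (so a half turn about z gives the same grasp; the last joint's range is limited). The gripper opens to 88 mm and grips with 3 to 60 N. Pads are 19 mm wide; open, the fingers measure 130 mm over their backs; the gripper's body (78 mm by 193 mm) begins 47 mm behind the grasp point.
Start: joints at [-0.963, 0.359, 0.012, 0, -1.224, -0.288], TCP at [0.212, -0.641, 0.227] pointing down, gripper open.
Joint ranges: [-3.07, 3.07], [-1.43, 2.12], [-1.02, 1.25], [-3.03, 1.67], [-3.05, -0], [-3.03, 3.03]. Speed limits (rad/s): [2.39, 2.39, 3.01, 3.14, 3.14, 3.14].

## Interface

Orientations are given as [roll, pitch, yaw] about the fixed x, y, z axes, in that order (R = Rz(yaw) Ry(pitch) Rx(roll)).
In Python, from station import arm gives the robot as it stands.
- The arm moves only by the shell command python3 -m crank 'ROWS' [OPENING] [FORCE]. ROWS is JSON, a list that holds one entry, the list of rows, each a list of 4 numbers: the shift along the tool's x, y, z in units of 25 mm (1.0 is 25 mm), then the turn about the tool's z in units of 5 degrees (1.0 is 5 degrees). A call has 1 to 12 rows; each row is the pose to reach, as a shift and turn from the pose commanded when the call began, along the tool's axes at that moment; what a row does not reach only later rows make up. A row lasts 1/8 s, in which the tool goes at most 62.5 mm and 10.7 degrees, less where a joint would pass 70% of its speed; a pose out of reach is approached as far as the arm can. A call with a gripper value outside its range is refused whole. OPENING is the closure, from 0 (fully open) to 1 (shut), set as the call begins (- or left out, the last holds). The fingers move at their own pace and stop on an object; FORCE is the grip in N (left out, the last holds). Time passes only in rows, so rows that repeat a pose let the fingers close. It gives the time, the measured TCP pose, the force, the opening and the grip force at its end, in the units of the state.
- arm.get_state(): the state, without advancing time (a new reading comes with each control period).
- arm.grab_frame(name): name is "scene" or "top" or "wrist"; returns (picture, depth): 480x640x3 uint8, red, green, blue; 480x640 float32, m along the optical axis (not along the pixel's ray), 0 where there is no reading.
- arm.get_calibration(name): a dict with "mtx" (3x3 intrinsics, pixels), "R" (3x3) and "t" (3): a world point X has camera coordinates R X + t; the wrist camera has in their place "mount" (4x4, takes a point from camera to tool coordinates, whose origin is the TCP and whose axes are the flange's). Camera axes: x right, y down, z forward; pixel columns grow to the right and rows downward; lengths in m; the calibration is good to about 2 mm. The wrist camera is an equidistant fisheye: a pixel r from the principal point sees the ray r / f radians off the axis. A picture is of the moment at which its call begins: read the wrist's pose just before it. get_calibration takes no time and is no camera call.
- arm.job_done(): hands the job in; it is judged then, once.
Trained networks look in the newest picture that a camera, given by its name, has taken for a name from the list of things; names that differ only in an ending like _2 or _b are one class to them, and where a whole thing is asked for, a point or a joint stands for the part that bears it (a point fixed in the world has none). Each returns a list of dicts, best first, with "score" (0 to 1); they miss things now and then, are a little off and sometimes report something else, mostly with a low value. They report only what shows in the picture. A call takes as long as a camera call. They do not tell look-alikes from the thing itself.
- arm.recognise(thing, camera): "extent" ([left, top, width, height] in pixels, round what is visible of it).
- arm.trace(thing, camera): "mask" (480x640 bool, what is visible of it) and "extent" ([left, top, width, height] in pixels, round what is visible of it).
The state is a dict: "t": time; "q": joint angles; "qd": joint speeds; "joint_efforts": joint torques, N m; "eef_pos": TCP position; "ee_rot": TCP orientation; "force": force on the tool from outside, world axes, zero at the start; "moment": the same for the moment, N m; "width": finger opening in m; "gripper_force": force on a finger pad.
Only numpy, scipy, OpenCV 4.12 (cv2) and the standard library are available. Lean on these libraries where they do the work, as an engineer would, in place of code of your own. Each camera call takes 0.05 s, during which the arm holds its last target. There are 200 camera calls.

## Task

Wake the bench scanner by squeezing its trigger well in and letting it spring back. Then lift each of the two identical-looking aluminium cans clear of the bench in turn to feel which one is heavier (the filled one); the lighter one must end up standing upright on the bench, set down and not dropped. Finish while still holding the heavier can in the gripper, upright and still, straight in front of the scanner's window and level with it, the can's centre about 9 cm from the glass, touching nothing else, and leave the other things on the bench where they are.

Things in the scene. Friction and masses are not known exactly. Their poses are not given: they have to be found in the camera images.
- scanner: Grey pistol-shaped scanner fixed on its side in a bracket. Origin on the bench under it. x: from grip to head, y: from window to rear, z up. In mm, head: x -6 to 66, y -70 to 70, z 44 to 106. Grip: level bar along -x with free air under it, x -114 to 0, y 20 to 50, z 59 to 91; the trigger runs along its -y side. Bracket foot: x -15 to 75, y -55 to 55, 8 high. Place and yaw vary; does not move.
- trigger (a joint): Plain steel trigger bar, 52 x 8 mm, 18 high, hinged on an upright pin at scanner x -8, y 0 mm, running along -x beside the grip. 0 = out, 0.42 rad = at its stop, squeezed towards the grip (+y). Sprung: 2 N at rest, 7 N at the stop at the finger spot; springs back when let go. Over 0.25 is squeezed, under 0.06 let go.
- trigger_face (a point): Finger spot on the trigger's outer (-y) face, 33 mm from its pin, 75 mm above the bench; moves with the trigger. At rest at scanner x -40, y -8 mm, at the stop x -41, y +6 mm.
- grip_back (a point): Point on the back (+y face) of the fixed grip opposite the finger spot, at scanner x -40, y 50, z 75 mm. Grip and trigger measure 58 mm over both at rest, 44 mm when fully squeezed.
- window (a point): Centre of the scanner's pale glass window (56 x 44 mm), at scanner x 30, y -70, z 75 mm. It looks along -y of this frame (axes as those of the scanner).
- can_a_mid (a point): One of two cans that look alike: upright plain aluminium choke can, 44 mm in diameter, 62 mm high, black top disc with two thin brass pins 7 mm high. One is filled, the other is not: they weigh 150 to 650 g and differ by at least 150 g; which is which can only be felt. This point is the can's centre, 31 mm above its foot; z is its axis.
- can_b_mid (a point): One of two cans that look alike: upright plain aluminium choke can, 44 mm in diameter, 62 mm high, black top disc with two thin brass pins 7 mm high. One is filled, the other is not: they weigh 150 to 650 g and differ by at least 150 g; which is which can only be felt. This point is the can's centre, 31 mm above its foot; z is its axis.
- table: The white bench with a thin black mat; its top is the work surface, at height 0.
- solder_reel: Bystander: steel-coloured reel 60 mm in diameter, 46 mm high. Origin under its centre.
- flux_jar: Bystander: small amber jar with a white cap, 46 mm in diameter, 55 mm high. Origin under its centre.
- meter: Bystander: yellow hand meter lying flat, 150 by 75 by 36 mm, long along its x. Origin under its centre.
- screwdriver: Bystander: screwdriver with a red handle lying along its x. Origin under its middle.
Not all that is in view belongs to the job. What is shaped like the part that bears can_b_mid but blue or red is not meant.

How it is judged:
By the outcome, as a careful person would: the job done as asked, in the order asked, and still so for the second after the job is handed in, while the arm keeps its last pose, push and grip.
It also fails if it takes over 72 s, if anything falls off the work surface, if the arm or the gripper's body presses on something with over 40 N, if the wrist force passes 120 N, or if a joint passes its speed limit or range.

## Working session

There is one attempt and no reset: what is moved stays moved. The work goes in short steps, Python scripts to look and compute and a shell command to move; the robot and the scene stay as the last step left them, time stands still between calls to the robot, and variables do not carry over. Pictures are saved under pics/ and viewed, at most 10 in all, crops included, and the job is handed in when it is done.

```bash
mkdir -p pics; ls; python3 - <<'E'
from station import arm
import cv2,numpy as np
print(arm.hold_point_z, arm.get_state())
for n in("scene","top"):
    p,d=arm.grab_frame(n); cv2.imwrite(f"pics/{n}0.png",p[:,:,::-1]); np.save(f"{n}_d.npy",d); np.save(f"{n}_p.npy",p)
    c=arm.get_calibration(n); print(n,c["mtx"].tolist(),c["R"].tolist(),c["t"])
    for th in("scanner","can_a_mid","trigger","window"):
        try: print(th,[(x["extent"],round(x["score"],2)) for x in arm.recognise(th,n)])
        except Exception as e: print(th,e)
E
```

```text
pics
0.0188 {'t': 0.0, 'q': array([-9.62929972e-01,  3.59405810e-01,  1.10677305e-02, -3.59241911e-04,
       -1.22408717e+00, -2.88096651e-01]), 'qd': array([-5.13801039e-04, -8.25936977e-05, -5.33675567e-04,  1.05434068e-03,
       -5.86492545e-04, -2.03791554e-03]), 'joint_efforts': array([ 2.59520284e-04, -5.82711554e+01,  2.93058801e+01,  6.99719220e+00,
        7.02770718e-03, -1.38980645e-04]), 'eef_pos': array([ 0.21201018, -0.64033205,  0.22561267]), 'ee_rot': array([ 3.13993490e+00, -1.39078712e-04, -2.82194518e+00]), 'force': array([0.7962276 , 1.00979433, 0.13552228]), 'moment': array([-0.02918139,  0.01191   ,  0.00982473]), 'gripper_force': 0.0, 'width': 0.08759547332053534}
scene [[490.70229985557825, 0.0, 327.8415948466006], [0.0, 490.70229985557825, 232.60831298836516], [0.0, 0.0, 1.0]] [[0.48801390589885907, 0.8728034520725103, 0.007520751268913845], [0.6753345866384897, -0.3721156407151773, -0.6367520286775329], [-0.5529607795668335, 0.315822868053348, -0.7710319657935057]] [-0.25648431 -0.34311193  1.4020873 ]
scanner [([394.0, 137.4, 70.9, 91.4], 0.73)]
can_a_mid [([250.4, 240.9, 22.5, 30.6], 0.93), ([408.5, 260.8, 75.2, 64.6], 0.56)]
trigger [([393.6, 140.4, 71.5, 92.1], 0.69), ([409.1, 160.1, 13.4, 15.9], 0.52)]
window [([391.0, 139.8, 70.4, 92.6], 0.64)]
top [[601.1096244294249, 0.0, 327.2195982780833], [0.0, 601.1096244294249, 243.49395425140403], [0.0, 0.0, 1.0]] [[-0.02871801591613137, -0.9995820602007599, 0.0033136817356708864], [-0.9908772856591652, 0.028030935893173653, -0.13181984447600378], [0.1316718661163647, -0.007069056355503776, -0.9912681514684495]] [-0.03554447  0.59343306  1.22296104]
scanner [([144.6, 240.3, 77.4, 90.9], 0.85), ([326.5, 138.1, 28.7, 33.2], 0.7)]
can_a_mid [([368.1, 270.0, 23.6, 18.4], 0.86)]
trigger [([176.3, 275.9, 7.6, 29.9], 0.59)]
window [([146.4, 239.1, 73.9, 92.8], 0.75)]
```

View pics/scene0.png

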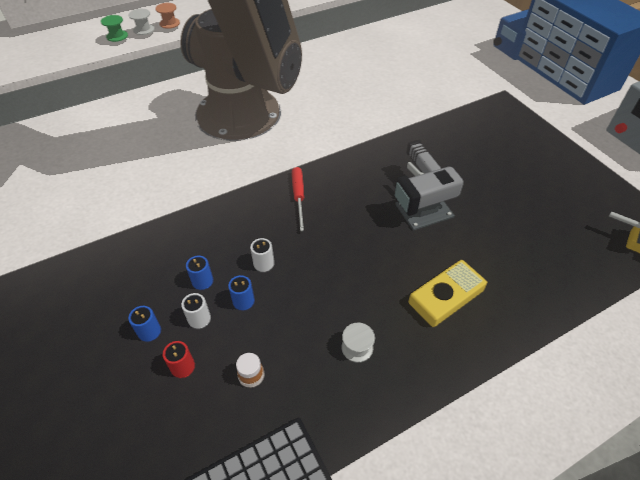

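View pics/top0.png

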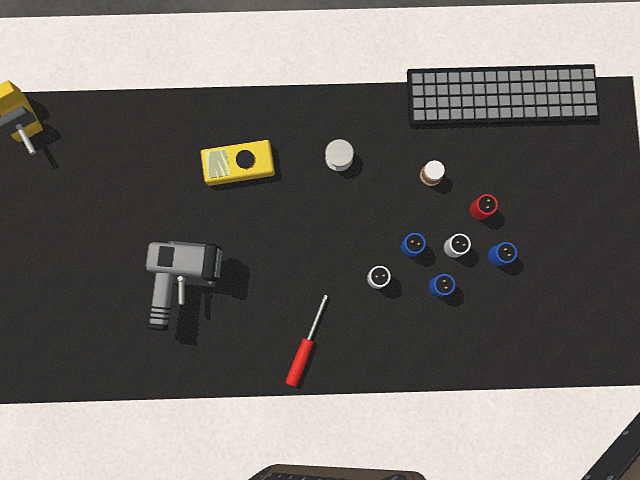

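The scene view shows two aluminium cans at about (262,255) and (196,311), with blue cans at (199,272), (241,292), (145,323) and a red one at (179,359). In the top view the aluminium cans are at (379,277) and (458,245), and the scanner is at (185,260) with its window facing image right. Only the two bare-metal cans fit the description. Next I measure positions and make one enlarged crop to confirm.

```bash
cat > h.py <<'E'
import numpy as np,cv2
from station import arm
def cloud(n,d):
    c=arm.get_calibration(n);K=np.array(c["mtx"]);R=np.array(c["R"]);t=np.array(c["t"])
    v,u=np.mgrid[:480,:640]
    X=np.stack([(u-K[0,2])/K[0,0]*d,(v-K[1,2])/K[1,1]*d,d],-1)
    return (X-t)@R
E
python3 - <<'E'
from h import *
p=np.load("top_p.npy");P=cloud("top",np.load("top_d.npy"));d=np.load("top_d.npy")
print("bench z",np.median(P[300:360,340:420,2]))
def fit(n,box,zl,zh):
    P=cloud(n,np.load(n+"_d.npy"));u0,v0,u1,v1=box
    Q=P[v0:v1,u0:u1].reshape(-1,3);Q=Q[(Q[:,2]>zl)&(Q[:,2]<zh)]
    r=cv2.minAreaRect((Q[:,:2]*1000).astype(np.float32)); return len(Q),np.round(r[0],1),np.round(r[1],1),round(r[2],2),round(float(np.median(Q[:,2])),4),np.round(Q[:,:2].mean(0),4)
print("head top",fit("top",(130,225,235,340),.097,.115),fit("scene",(380,125,480,235),.097,.115))
print("grip",fit("top",(130,270,174,340),.08,.1))
print("trig",fit("top",(174,270,195,315),.06,.1))
for nm,b in dict(A=(360,258,398,298),B=(440,228,476,264),blue1=(398,228,430,260),blue2=(425,270,460,302),blue3=(486,236,520,270),red=(468,190,500,222),jar=(415,155,450,190)).items(): print(nm,fit("top",b,.055,.066) if nm!="jar" else fit("top",b,.045,.06))
for nm,b in dict(A=(248,235,278,275),B=(180,290,213,330)).items(): print(nm,fit("scene",b,.055,.066))
print("driver",fit("top",(280,290,335,390),.008,.06)); print("meter",fit("top",(195,135,280,190),.02,.06))
# arm.trace cans
a=cv2.resize(p[220:310,350:530,::-1],None,fx=4,fy=4,interpolation=cv2.INTER_CUBIC);
b=cv2.resize(p[225:335,135:235,::-1],None,fx=3.27,fy=3.27,interpolation=cv2.INTER_CUBIC)
cv2.imwrite("pics/crop.png",a)
E
```

```text
bench z 0.0007022873570321153
head top (1975, array([509.4, 239.8]), array([142.6, 168.4]), 88.18, 0.1023, array([0.5604, 0.234 ])) (1187, array([563.4, 237.3]), array([140. ,  72.6]), 83.66, 0.1024, array([0.5657, 0.2302]))
grip (976, array([481.7, 283.3]), array([ 50.4, 118.4]), 88.08, 0.0905, array([0.4824, 0.2833]))
trig (244, array([511.4, 246.7]), array([41.7, 68.9]), 64.22, 0.0837, array([0.5112, 0.2412]))
A (345, array([ 519. , -157.3]), array([41.9, 42.5]), 43.97, 0.0617, array([ 0.5192, -0.1572]))
B (329, array([ 580.7, -325.8]), array([43.1, 41.8]), 73.86, 0.0615, array([ 0.581 , -0.3255]))
blue1 (339, array([ 585.8, -232.5]), array([42.1, 42.3]), 55.32, 0.0613, array([ 0.5853, -0.2325]))
blue2 (339, array([ 499. , -288.6]), array([41.5, 41.5]), 86.29, 0.0615, array([ 0.4986, -0.2887]))
blue3 (337, array([ 561.1, -419.7]), array([43.2, 41.8]), 85.35, 0.0619, array([ 0.561 , -0.4195]))
red (328, array([ 663.2, -387. ]), array([43. , 43.1]), 71.73, 0.0615, array([ 0.6623, -0.3866]))
jar (305, array([ 740.5, -282.9]), array([39.9, 40.5]), 32.46, 0.0549, array([ 0.74  , -0.2825]))
A (305, array([ 520.6, -158. ]), array([43.1, 43.9]), 25.41, 0.0619, array([ 0.5226, -0.1589]))
B (387, array([ 583.6, -326.5]), array([44., 43.]), 33.56, 0.0622, array([ 0.5849, -0.3263]))
driver (722, array([391.9,   4.6]), array([ 98. , 196.2]), 84.56, 0.0218, array([0.3654, 0.0048]))
meter (2429, array([777.4, 136.2]), array([ 77.2, 150.5]), 7.18, 0.036, array([0.7753, 0.1353]))
```

View pics/crop.png

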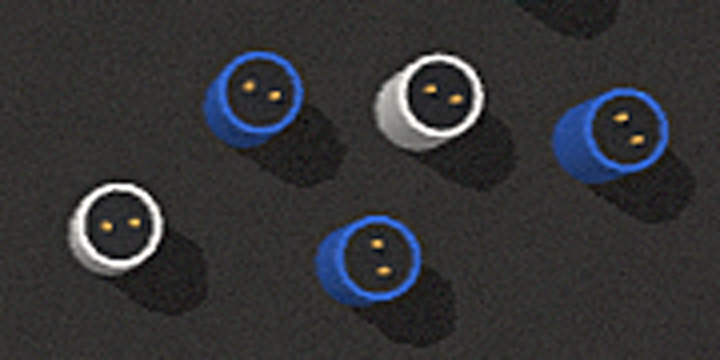

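The crop confirms it: the bare-metal cans are at crop (118,228) (A) and (440,95) (B); the others have blue bodies. The scanner yaw estimates disagree, so I'll refine that.

```bash
python3 - <<'E'
from h import *
from scipy.optimize import minimize
def pts(n,box,zl,zh):
    P=cloud(n,np.load(n+"_d.npy"));u0,v0,u1,v1=box
    Q=P[v0:v1,u0:u1].reshape(-1,3);return Q[(Q[:,2]>zl)&(Q[:,2]<zh)]
T=pts("top",(130,225,235,340),.02,.13);S=pts("scene",(380,125,480,235),.02,.13)
print(np.histogram(T[:,2]*1000,bins=range(40,120,5)))
print(np.histogram(S[:,2]*1000,bins=range(40,120,5)))
boxes=np.array([[-6,66,-70,70,44,106],[-114,0,20,50,59,91],[-60,-8,-8,0,66,84]])/1000
def sd(p):
    d=[]
    for b in boxes:
        c=(b[::2]+b[1::2])/2;h=(b[1::2]-b[::2])/2
        q=abs(p-c)-h; d.append(np.linalg.norm(np.maximum(q,0),axis=1)+np.minimum(q.max(1),0))
    return np.min(d,0)
def fit(Q):
    Q=Q[Q[:,2]>.05]
    def f(x):
        c,s=np.cos(x[2]),np.sin(x[2]);D=Q-[x[0],x[1],x[3]]
        L=np.c_[c*D[:,0]+s*D[:,1],-s*D[:,0]+c*D[:,1],D[:,2]]
        e=abs(sd(L));return np.minimum(e,.008).mean()
    best=min((minimize(f,[.53,.235,a,0],method="Nelder-Mead",options=dict(maxiter=3000,xatol=1e-5,fatol=1e-8,initial_simplex=np.array([.53,.235,a,0])+np.vstack([np.zeros(4),np.diag([.01,.01,.05,.004])]))) for a in(-.15,-.05,.05)),key=lambda r:r.fun)
    return best.x.round(4),best.fun
print("T",fit(T));print("S",fit(S));print("TS",fit(np.r_[T,S]))
E
```

```text
(array([   0,    2,    8,   27,   34,   58,   79,   84,  168,  409,  565,
        566, 1167,  358,    9]), array([ 40,  45,  50,  55,  60,  65,  70,  75,  80,  85,  90,  95, 100,
       105, 110, 115]))
(array([ 12,  12,  40,  78, 117, 146, 133, 183, 192, 260, 392, 255, 786,
       218,   0]), array([ 40,  45,  50,  55,  60,  65,  70,  75,  80,  85,  90,  95, 100,
       105, 110, 115]))
T (array([ 0.5384,  0.2422, -0.1323, -0.0025]), np.float64(0.0023985124977768143))
S (array([ 0.5271,  0.2438, -0.1156, -0.0022]), np.float64(0.0019462923325624752))
TS (array([ 0.5271,  0.2437, -0.1212, -0.0025]), np.float64(0.0022908623255936222))
```

```bash
cat >> h.py <<'E'
from scipy.spatial.transform import Rotation as Ro
def to(targets):
    "targets: list of (x,y,z,yaw) TCP; prints shifts in move units"
    s=arm.get_state();R=Ro.from_euler("xyz",s["ee_rot"]).as_matrix()
    for x,y,z,w in targets:
        d=R.T@(np.array([x,y,z])-s["eef_pos"])/.025
        a=-(w-s["ee_rot"][2]);a=(a+np.pi/2)%np.pi-np.pi/2
        print(d.round(2),"turn",round(np.degrees(a)/5,2))
def st():
    s=arm.get_state();print(round(s["t"],2),s["eef_pos"].round(4),s["ee_rot"].round(3),"F",s["force"].round(1),"w",round(s["width"],4),"g",round(s["gripper_force"],1),"q",s["q"].round(2))
E
python3 -c "
from h import *
print(arm.get_calibration('wrist'))
to([(.45,-.2,.25,-.123),(.4956,.2737,.25,-.123)])"
```

```text
{'mtx': array([[371.64829954,   0.        , 323.04655346],
       [  0.        , 371.64829954, 239.67432908],
       [  0.        ,   0.        ,   1.        ]]), 'mount': array([[-6.81795866e-04, -9.63721422e-01, -2.66909265e-01,
         6.99100519e-02],
       [ 9.99999767e-01, -6.65426902e-04, -1.51772727e-04,
        -6.09152502e-04],
       [-3.13419778e-05, -2.66909307e-01,  9.63721651e-01,
        -1.59161206e-01],
       [ 0.00000000e+00,  0.00000000e+00,  0.00000000e+00,
         1.00000000e+00]])}
[-14.57  13.75  -0.94] turn 5.07
[-22.26  31.16  -0.94] turn 5.07
```

```bash
python3 -m crank '[[[-1.5,1.5,-0.2,0.6],[-3.5,3.3,-0.4,1.2],[-5.5,5.2,-0.6,2],[-7.5,7.1,-0.9,3],[-9.4,9,-0.9,4],[-11.3,10.9,-0.9,5.1],[-13.2,12.5,-0.9,5.1],[-14.6,14,-0.9,5.1],[-15.6,16.2,-0.9,5.1],[-16.5,18.4,-0.9,5.1],[-17.4,20.6,-0.9,5.1],[-18.3,22.8,-0.9,5.1]]]' 0
python3 -c "
from h import *
st();to([(.4956,.2737,.25,-.123)])"
```

```text
t: 2.0
eef_pos: [0.4669, 0.0425, 0.2496]
ee_rot: [3.141, 0.001, 3.017]
force: [1.5, -0.4, 0.3]
width: 0.0876
gripper_force: 0.0
2.0 [0.4669 0.0425 0.2496] [3.141e+00 1.000e-03 3.017e+00] F [ 1.5 -0.4  0.3] w 0.0876 g 0.0 q [ 0.51 -0.   -0.39  0.   -1.19 -2.21]
[ 0.01  9.32 -0.01] turn -0.02
```

```bash
python3 -m crank '[[[0,2,0,0],[0,4.2,0,0],[0,6.5,0,0],[0,8.3,0,0],[0,9.3,0,0],[0,9.3,0,0],[0,9.3,0,0]]]'
python3 - <<'E'
from h import *
st()
s=arm.get_state();p,d=arm.grab_frame("wrist");cv2.imwrite("pics/w1.png",p[:,:,::-1])
np.savez("w1.npz",p=p,d=d,pos=s["eef_pos"],rot=s["ee_rot"])
r=arm.trace("scanner","wrist");print([(x["extent"],x["score"]) for x in r])
r2=arm.trace("trigger","wrist");print([(x["extent"],x["score"]) for x in r2])
np.savez("w1m.npz",m=r[0]["mask"],t=r2[0]["mask"] if r2 else 0)
E
```

```text
t: 2.88
eef_pos: [0.4959, 0.2704, 0.2491]
ee_rot: [-3.141, -0.0, 3.016]
force: [-0.5, 0.1, 0.3]
width: 0.0878
gripper_force: 0.0
2.88 [0.4959 0.2704 0.2491] [-3.141 -0.     3.016] F [-0.5  0.1  0.3] w 0.0878 g 0.0 q [ 0.85  0.16 -0.2  -0.   -1.21 -2.54]
[([219.2, 135.7, 158.1, 176.3], 0.66)]
[([287.2, 195.4, 19.3, 66.3], 0.67)]
```

View pics/w1.png

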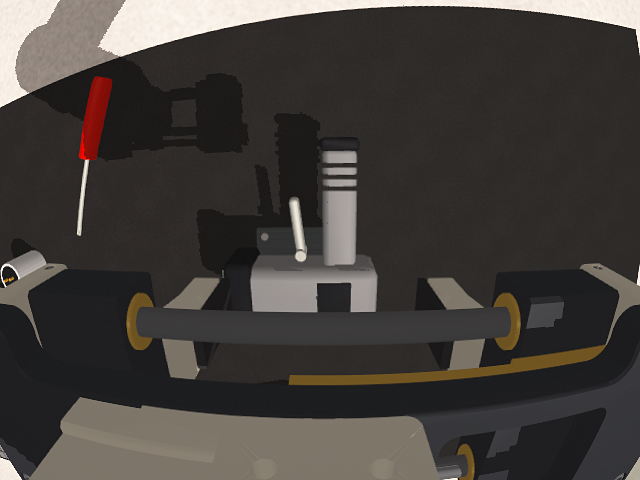

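The wrist view shows the grip bar from (340,260) to (340,140), the trigger from its pin at (300,257) to (293,200), and the head at (315,285). I'll fit the scanner model to this cloud.

```bash
python3 - <<'E'
from h import *
z=np.load("w1.npz");m=np.load("w1m.npz");d=z["d"]
c=arm.get_calibration("wrist");K=c["mtx"];M=c["mount"]
v,u=np.mgrid[:480,:640];a=(u-K[0,2])/K[0,0];b=(v-K[1,2])/K[1,1];r=np.hypot(a,b)+1e-9
k=np.tan(r)/r;X=np.stack([a*k*d,b*k*d,d,np.ones_like(d)],-1)
W=np.eye(4);W[:3,:3]=Ro.from_euler("xyz",z["rot"]).as_matrix();W[:3,3]=z["pos"]
P=(X@(W@M).T)[...,:3]
print("bench",np.median(P[100:130,380:480,2]))
box=np.zeros_like(d,bool);box[125:312,225:378]=1
s=(P[...,2]>.055)&(P[...,2]<.115)&box
T=m["t"]&s;q=P[T];print("trig",len(q),q.min(0).round(3),q.max(0).round(3))
L=P[s]
rel=lambda lo,hi:q
# grip: points x<0.51
G=L[(L[:,0]<.515)&(L[:,2]<.1)]
print("grip x range",np.percentile(G[:,0],[0.5,99.5]))
C=P[230:235,327:357].reshape(-1,3);
for row in(150,180,200,220,240,250):
    Q=P[row,300:375];Q=Q[(Q[:,2]>.08)&(Q[:,2]<.1)]; 
    if len(Q):print("grip row",row,Q.mean(0).round(4),Q[:,1].min().round(4),Q[:,1].max().round(4))
    Q=P[row][T[row]]
    if len(Q):print("  trig row",Q.mean(0).round(4),Q[:,1].min().round(4),Q[:,1].max().round(4))
H=L[(L[:,2]>.1)];print("head",H.min(0).round(4),H.max(0).round(4),np.median(H[:,2]))
r=cv2.minAreaRect((H[:,:2]*1000).astype(np.float32));print(r)
print("grip rect",cv2.minAreaRect((G[G[:,1]>.265][:,:2]*1000).astype(np.float32)))
E
```

```text
bench 0.001632700898919176
trig 581 [0.475 0.241 0.07 ] [0.531 0.25  0.09 ]
grip x range [0.42611383 0.51460659]
grip row 150 [0.4374 0.292  0.0911] 0.279 0.3052
grip row 180 [0.4629 0.2881 0.0913] 0.274 0.3023
grip row 200 [0.4802 0.2865 0.0914] 0.2718 0.3013
  trig row [0.4765 0.2466 0.0825] 0.2434 0.2491
grip row 220 [0.4978 0.2844 0.0912] 0.2695 0.2994
  trig row [0.4947 0.2468 0.0837] 0.2437 0.2494
grip row 240 [0.5155 0.2784 0.0905] 0.2474 0.2965
  trig row [0.5134 0.2468 0.0836] 0.2427 0.25
grip row 250 [0.5247 0.2759 0.09  ] 0.2461 0.2956
  trig row [0.5227 0.2464 0.0844] 0.2421 0.2502
head [0.5216 0.1778 0.1   ] [0.5851 0.3101 0.1092] 0.10332434845109931
((555.49169921875, 242.3189697265625), (137.7814483642578, 45.43293762207031), 78.92398071289062)
grip rect ((471.0697937011719, 288.5873718261719), (34.11144256591797, 90.45986938476562), 84.49232482910156)
```

```bash
python3 -c "
from h import *
to([(.4977,.2753,.058,-.125)])"
```

```text
[-0.03  0.21  7.66] turn -0.01
```

```bash
python3 -m crank '[[[0,0.2,1.5,0],[0,0.2,3.2,0],[0,0.2,4.8,0],[0,0.2,6,0],[0,0.2,6.8,0],[0,0.2,7.3,0],[0,0.2,7.65,0],[0,0.2,7.65,0],[0,0.2,7.65,0]]]' 0 12
python3 -c "
from h import *
st();to([(.4977,.2753,.058,-.125)])"
```

```text
t: 4.15
eef_pos: [0.4971, 0.2763, 0.0585]
ee_rot: [3.141, 0.001, 3.016]
force: [0.9, 0.3, 0.2]
width: 0.0873
gripper_force: 0.0
4.15 [0.4971 0.2763 0.0585] [3.141e+00 1.000e-03 3.016e+00] F [0.9 0.3 0.2] w 0.0873 g 0.0 q [ 0.85  0.35 -0.43  0.   -0.79 -2.55]
[-0.03 -0.04  0.02] turn -0.0
```

```bash
python3 -m crank '[[[0,0,0,0],[0,0,0,0],[0,0,0,0],[0,0,0,0],[0,0,0,0],[0,0,0,0],[0,0,0,0],[0,0,0,0]]]' 0.6 15
python3 -c "
from h import *
st()"
```

```text
t: 5.15
eef_pos: [0.496, 0.2763, 0.0575]
ee_rot: [-3.142, -0.001, 3.016]
force: [-4.5, 3.0, 0.5]
width: 0.0458
gripper_force: 14.7
5.15 [0.496  0.2763 0.0575] [-3.142e+00 -1.000e-03  3.016e+00] F [-4.5  3.   0.5] w 0.0458 g 14.7 q [ 0.85  0.35 -0.43 -0.   -0.79 -2.55]
```

```bash
python3 -m crank '[[[0,0,0,0],[0,0,0,0],[0,0,0,0],[0,0,0,0],[0,0,0,0],[0,0,0,0],[0,0,-1,0],[0,0,-3,0],[0,0,-5,0],[0,0,-6.5,0],[0,0,-7.5,0],[0,0,-7.5,0]]]' 0 15
python3 - <<'E'
from h import *
st()
p,d=arm.grab_frame("wrist");cv2.imwrite("pics/w2.png",p[120:320,200:400,::-1])
a=np.load("w1.npz")["p"];print("diff", abs(p[130:262,270:365].astype(int)-a[130:262,270:365]).mean())
to([(.5203,-.1577,.2,0),(.5203,-.1577,.25,-.123)])
E
```

```text
t: 6.65
eef_pos: [0.4976, 0.2768, 0.2478]
ee_rot: [3.138, 0.003, 3.017]
force: [-0.8, -1.1, -0.1]
width: 0.0874
gripper_force: 0.0
6.65 [0.4976 0.2768 0.2478] [3.138e+00 3.000e-03 3.017e+00] F [-0.8 -1.1 -0.1] w 0.0874 g 0.0 q [ 0.85  0.17 -0.2   0.   -1.2  -2.55]
diff 32.751222753854336
[ -3.1  -17.11   1.82] turn -1.44
[ -3.1  -17.11  -0.18] turn -0.03
```

View pics/w2.png

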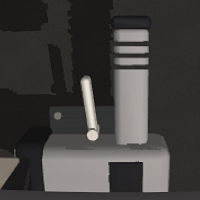

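The crop shows the trigger back in its rest position. Now to can A, with the jaws turned so they close along scanner x.

```bash
python3 -m crank '[[[-0.3,-1.5,0,-2],[-0.7,-3.5,0,-4],[-1,-5.5,0,-6],[-1.4,-7.5,0,-8],[-1.8,-9.5,0,-10],[-2.2,-11.5,0,-12],[-2.6,-13.5,0,-14],[-2.9,-15.5,0,-16],[-3.1,-17.1,0.5,-18],[-3.1,-17.1,1.2,-18],[-3.1,-17.1,1.8,-18],[-3.1,-17.1,1.8,-18]]]'
python3 - <<'E'
from h import *
st();to([(.5203,-.1577,.017,-1.696)])
E
```

```text
t: 8.2
eef_pos: [0.5192, -0.1574, 0.1985]
ee_rot: [3.138, -0.0, -1.696]
force: [1.8, 0.7, 0.6]
width: 0.0878
gripper_force: 0.0
8.2 [ 0.5192 -0.1574  0.1985] [ 3.138 -0.    -1.696] F [1.8 0.7 0.6] w 0.0878 g 0.0 q [ 0.07  0.16 -0.32 -0.   -1.09 -0.19]
[ 0.   -0.07  7.26] turn -0.0
```

```bash
python3 -m crank '[[[0,-0.05,1.5,0],[0,-0.05,3.2,0],[0,-0.05,4.8,0],[0,-0.05,5.9,0],[0,-0.05,6.6,0],[0,-0.05,7,0],[0,-0.05,7.25,0],[0,-0.05,7.25,0],[0,-0.05,7.25,0]]]' 0 30
python3 -m crank '[[[0,0,0,0],[0,0,0,0],[0,0,0,0],[0,0,0,0],[0,0,0,0],[0,0,0,0],[0,0,0,0],[0,0,0,0]]]' 0.7 30
```

```text
t: 9.32
eef_pos: [0.522, -0.1579, 0.0197]
ee_rot: [-3.14, 0.0, -1.696]
force: [0.3, 0.6, -0.0]
width: 0.0876
gripper_force: 0.0
t: 10.32
eef_pos: [0.5208, -0.158, 0.019]
ee_rot: [3.141, -0.0, -1.696]
force: [-4.4, 0.2, 3.4]
width: 0.0432
gripper_force: 30.0
```

Gripped (43 mm wide). Lift gently and weigh.

```bash
python3 -m crank '[[[0,0,-0.3,0],[0,0,-0.8,0],[0,0,-1.4,0],[0,0,-1.9,0],[0,0,-2.2,0],[0,0,-2.4,0],[0,0,-2.4,0],[0,0,-2.4,0],[0,0,-2.4,0],[0,0,-2.4,0],[0,0,-2.4,0],[0,0,-2.4,0]]]'
python3 - <<'E'
from h import *
f=[]
for i in range(6):
    f.append(arm.get_state()["force"]); arm.grab_frame("top")
st();print(np.array(f).round(2))
E
```

```text
t: 11.82
eef_pos: [0.5214, -0.158, 0.079]
ee_rot: [3.142, -0.0, -1.696]
force: [-0.4, -0.1, -6.0]
width: 0.0434
gripper_force: 30.0
12.12 [ 0.5214 -0.158   0.0791] [-3.142  0.    -1.696] F [ 0.3 -0.  -6.3] w 0.0429 g 30.0 q [ 0.07  0.29 -0.46 -0.   -0.81 -0.19]
[[-0.43 -0.09 -5.99]
 [-0.04 -0.3  -5.77]
 [ 0.93 -0.22 -5.9 ]
 [-0.82 -0.68 -5.05]
 [ 0.65  0.12 -5.69]
 [-0.31 -0.24 -5.57]]
```

A weighs about 5.7 N (0.58 kg). I set it back and weigh B.

```bash
python3 -m crank '[[[0,0,0.6,0],[0,0,1.2,0],[0,0,1.7,0],[0,0,2,0],[0,0,2.2,0],[0,0,2.3,0],[0,0,2.36,0],[0,0,2.4,0],[0,0,2.42,0],[0,0,2.42,0],[0,0,2.42,0]]]'
python3 -m crank '[[[0,0,0,0],[0,0,0,0],[0,0,0,0],[0,0,0,0],[0,0,0,0],[0,0,-0.5,0],[0,0,-1.8,0],[0,0,-3.5,0],[0,0,-5.3,0],[0,0,-7,0],[0,0,-7,0],[0,0,-7,0]]]' 0
python3 - <<'E'
from h import *
st();to([(.583,-.326,.2,np.radians(-62)),(.583,-.326,.019,np.radians(-62))])
E
```

```text
t: 13.5
eef_pos: [0.5216, -0.158, 0.019]
ee_rot: [-3.141, 0.0, -1.696]
force: [-1.6, 1.3, 0.4]
width: 0.0435
gripper_force: 30.0
t: 15.0
eef_pos: [0.5211, -0.1579, 0.194]
ee_rot: [-3.141, 0.0, -1.696]
force: [-0.2, 0.2, -0.3]
width: 0.0876
gripper_force: 0.0
15.0 [ 0.5211 -0.1579  0.194 ] [-3.141  0.    -1.696] F [-0.2  0.2 -0.3] w 0.0876 g 0.0 q [ 0.07  0.17 -0.32 -0.   -1.08 -0.19]
[ 6.36 -3.3  -0.24] turn -7.04
[ 6.37 -3.29  7.  ] turn -7.04
```

```bash
python3 -m crank '[[[1.5,-0.8,0,-1.8],[3.2,-1.7,0,-3.6],[4.9,-2.6,0,-5.4],[6.1,-3.2,0,-7],[6.4,-3.3,0,-7],[6.4,-3.3,0,-7],[6.4,-3.3,0,-7]]]'
python3 - <<'E'
from h import *
st();to([(.583,-.326,.019,np.radians(-62))])
P=cloud("top",arm.grab_frame("top")[1])
for nm,(u0,v0,u1,v1) in dict(A=(360,258,398,298)).items():
    Q=P[v0:v1,u0:u1].reshape(-1,3);Q=Q[(Q[:,2]>.055)&(Q[:,2]<.066)];print(nm,len(Q),Q.mean(0))
E
```

```text
t: 15.88
eef_pos: [0.5829, -0.3261, 0.1934]
ee_rot: [3.141, 0.001, -1.086]
force: [0.1, -0.4, 1.1]
width: 0.0875
gripper_force: 0.0
15.88 [ 0.5829 -0.3261  0.1934] [ 3.141e+00  1.000e-03 -1.086e+00] F [ 0.1 -0.4  1.1] w 0.0875 g 0.0 q [-0.22  0.37 -0.05 -0.   -1.15  0.7 ]
[ 0.   -0.01  6.97] turn -0.04
A 0 [nan nan nan]<stdin>:5: RuntimeWarning: Mean of empty slice.
  ret = um.true_divide(
```

```bash
python3 -m crank '[[[0,0,1.5,0],[0,0,3.2,0],[0,0,4.8,0],[0,0,5.8,0],[0,0,6.4,0],[0,0,6.75,0],[0,0,6.95,0],[0,0,6.95,0],[0,0,6.95,0]]]' 0 30
python3 -m crank '[[[0,0,0,0],[0,0,0,0],[0,0,0,0],[0,0,0,0],[0,0,0,0],[0,0,0,0],[0,0,0,0],[0,0,0,0]]]' 0.7 30
python3 -m crank '[[[0,0,-0.3,0],[0,0,-0.8,0],[0,0,-1.4,0],[0,0,-1.9,0],[0,0,-2.2,0],[0,0,-2.4,0],[0,0,-2.4,0],[0,0,-2.4,0],[0,0,-2.4,0],[0,0,-2.4,0],[0,0,-2.4,0],[0,0,-2.4,0]]]'
python3 - <<'E'
from h import *
f=[]
for i in range(6):
    f.append(arm.get_state()["force"]); arm.grab_frame("top")
st();print(np.array(f).round(2))
E
```

```text
t: 17.05
eef_pos: [0.5837, -0.3272, 0.0206]
ee_rot: [-3.141, -0.001, -1.085]
force: [0.3, 0.1, 0.0]
width: 0.0878
gripper_force: 0.0
t: 18.05
eef_pos: [0.5833, -0.327, 0.0198]
ee_rot: [-3.142, -0.0, -1.085]
force: [0.2, 0.1, -0.9]
width: 0.0427
gripper_force: 30.0
t: 19.55
eef_pos: [0.5832, -0.327, 0.0797]
ee_rot: [3.141, 0.0, -1.085]
force: [-0.4, 1.1, -2.2]
width: 0.0429
gripper_force: 30.0
19.85 [ 0.5833 -0.327   0.0798] [-3.142 -0.    -1.085] F [ 0.  -0.3 -2. ] w 0.043 g 30.0 q [-0.22  0.47 -0.18 -0.   -0.93  0.71]
[[-0.44  1.12 -2.21]
 [-0.19 -1.05 -2.15]
 [ 0.5  -0.09 -2.27]
 [-0.29  0.69 -2.19]
 [ 0.32 -0.34 -2.68]
 [-0.46 -0.78 -2.66]]
```

B is about 2.3 N, so A is the filled one. I set B down and go back to A.

```bash
python3 -m crank '[[[0,0,0.6,0],[0,0,1.2,0],[0,0,1.7,0],[0,0,2,0],[0,0,2.2,0],[0,0,2.3,0],[0,0,2.36,0],[0,0,2.4,0],[0,0,2.42,0],[0,0,2.42,0],[0,0,2.42,0]]]'
python3 -m crank '[[[0,0,0,0],[0,0,0,0],[0,0,0,0],[0,0,0,0],[0,0,0,0],[0,0,-0.5,0],[0,0,-1.8,0],[0,0,-3.5,0],[0,0,-5.3,0],[0,0,-7,0],[0,0,-7,0],[0,0,-7,0]]]' 0
python3 - <<'E'
from h import *
st();to([(.5212,-.158,.2,-1.696)])
P=cloud("scene",arm.grab_frame("scene")[1])
for nm,(u0,v0,u1,v1) in dict(A=(245,230,280,280),B=(180,290,213,330)).items():
    Q=P[v0:v1,u0:u1].reshape(-1,3);Q=Q[(Q[:,2]>.055)&(Q[:,2]<.066)];print(nm,len(Q),cv2.minAreaRect((Q[:,:2]*1000).astype(np.float32)))
E
```

```text
t: 21.22
eef_pos: [0.5834, -0.3271, 0.0198]
ee_rot: [-3.141, -0.0, -1.085]
force: [-0.5, 0.6, 2.7]
width: 0.0425
gripper_force: 30.0
t: 22.72
eef_pos: [0.583, -0.3268, 0.1948]
ee_rot: [-3.141, -0.0, -1.085]
force: [0.6, 0.0, 0.2]
width: 0.0879
gripper_force: 0.0
22.73 [ 0.583  -0.3268  0.1948] [-3.141 -0.    -1.085] F [0.6 0.  0.2] w 0.0879 g 0.0 q [-0.22  0.37 -0.05 -0.   -1.15  0.71]
[-7.13 -0.96 -0.21] turn 7.0
A 310 ((548.4539184570312, -173.67208862304688), (42.53058624267578, 104.19953918457031), 58.536224365234375)
B 393 ((583.8800659179688, -326.56622314453125), (43.16916275024414, 43.43137741088867), 82.60504150390625)
```

```bash
python3 -m crank '[[[-1.7,-0.2,0,1.8],[-3.5,-0.5,0,3.6],[-5.3,-0.7,0,5.4],[-6.8,-0.9,0,7],[-7.15,-0.95,0,7],[-7.15,-0.95,0,7],[-7.15,-0.95,0,7]]]'
python3 -c "
from h import *
st();to([(.5212,-.158,.019,-1.696)])"
```

```text
t: 23.65
eef_pos: [0.5211, -0.1585, 0.1939]
ee_rot: [3.141, -0.0, -1.696]
force: [0.5, -0.2, 0.4]
width: 0.0881
gripper_force: 0.0
23.65 [ 0.5211 -0.1585  0.1939] [ 3.141 -0.    -1.696] F [ 0.5 -0.2  0.4] w 0.0881 g 0.0 q [ 0.06  0.17 -0.32  0.   -1.08 -0.19]
[-0.02 -0.01  7.  ] turn 0.0
```

```bash
python3 -m crank '[[[0,0,1.5,0],[0,0,3.2,0],[0,0,4.8,0],[0,0,5.8,0],[0,0,6.4,0],[0,0,6.75,0],[0,0,7,0],[0,0,7,0],[0,0,7,0]]]' 0 30
python3 -m crank '[[[0,0,0,0],[0,0,0,0],[0,0,0,0],[0,0,0,0],[0,0,0,0],[0,0,0,0],[0,0,0,0],[0,0,0,0]]]' 0.7 30
python3 -m crank '[[[0,0,-0.3,0],[0,0,-0.8,0],[0,0,-1.4,0],[0,0,-2,0],[0,0,-2.3,0],[0,0,-2.4,0],[0,0,-2.4,0],[0,0,-2.4,0]]]'
python3 -c "
from h import *
st();to([(.5438,.081,.063,-1.696)])"
```

```text
t: 24.78
eef_pos: [0.5214, -0.1578, 0.02]
ee_rot: [-3.14, 0.0, -1.696]
force: [0.0, -0.2, 0.6]
width: 0.0882
gripper_force: 0.0
t: 25.78
eef_pos: [0.5212, -0.1578, 0.0194]
ee_rot: [-3.141, 0.0, -1.696]
force: [0.7, 0.5, -0.4]
width: 0.043
gripper_force: 30.0
t: 26.78
eef_pos: [0.5205, -0.1578, 0.0788]
ee_rot: [3.141, -0.0, -1.696]
force: [0.3, -0.6, -5.6]
width: 0.043
gripper_force: 30.0
26.77 [ 0.5205 -0.1578  0.0788] [ 3.141 -0.    -1.696] F [ 0.3 -0.6 -5.6] w 0.043 g 30.0 q [ 0.07  0.29 -0.47 -0.   -0.81 -0.19]
[-9.59  0.27  0.63] turn -0.0
```

```bash
python3 -m crank '[[[-0.8,0,0,0],[-2,0.05,0.1,0],[-3.4,0.1,0.2,0],[-4.8,0.15,0.3,0],[-6.2,0.2,0.4,0],[-7.3,0.25,0.5,0],[-8.2,0.25,0.6,0],[-8.9,0.25,0.6,0],[-9.3,0.25,0.6,0],[-9.5,0.25,0.6,0],[-9.5,0.25,0.6,0],[-9.5,0.25,0.6,0]]]'
python3 - <<'E'
from h import *
st()
p,d=arm.grab_frame("scene");cv2.imwrite("pics/s3.png",cv2.resize(p[100:280,300:500,::-1],None,fx=3,fy=3))
np.save("s3.npy",d)
P=cloud("scene",d)
p2,d2=arm.grab_frame("wrist");cv2.imwrite("pics/w3.png",p2[:,:,::-1])
r=arm.trace("can_a_mid","scene");print([(x["extent"],x["score"]) for x in r])
r2=arm.trace("window","scene");print([(x["extent"],x["score"]) for x in r2])
E
```

```text
t: 28.28
eef_pos: [0.5442, 0.078, 0.0643]
ee_rot: [3.141, -0.0, -1.697]
force: [0.1, 0.2, -5.2]
width: 0.0432
gripper_force: 30.0
28.27 [0.5442 0.078  0.0643] [ 3.141 -0.    -1.697] F [ 0.1  0.2 -5.2] w 0.0432 g 30.0 q [ 0.5   0.32 -0.47 -0.   -0.78 -0.62]
[([354.9, 195.0, 11.7, 29.8], 0.46)]
[([393.6, 137.5, 71.5, 92.9], 0.92), ([3.9, 0.0, 636.1, 480.0], 0.22)]
```

View pics/s3.png

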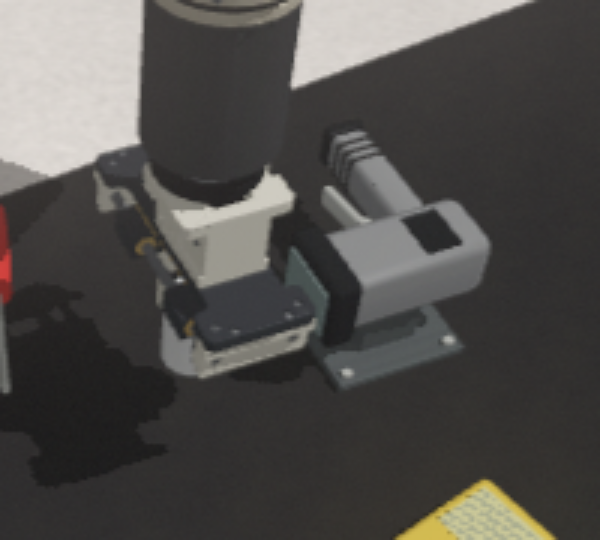

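The crop shows the held can upright at (180,345), in front of the pale window at (305,290), with clear air between. I check the window pose against the unobstructed initial scene cloud.

```bash
python3 - <<'E'
from h import *
o=np.array([.534,.2435]);s,c=np.sin(-.125),np.cos(-.125)
for n,b in(("scene",(380,125,480,240)),("top",(130,225,240,340))):
    P=cloud(n,np.load(n+"_d.npy"))[b[1]:b[3],b[0]:b[2]].reshape(-1,3);P=P[P[:,2]>.045]
    D=P[:,:2]-o;L=np.c_[c*D[:,0]+s*D[:,1],-s*D[:,0]+c*D[:,1],P[:,2]]*1000
    F=L[(L[:,1]<-55)&(L[:,2]>55)&(L[:,2]<95)&(L[:,0]>0)&(L[:,0]<60)]
    print(n,"front face n",len(F),"y med",np.median(F[:,1]),"slope",np.polyfit(F[:,0],F[:,1],1)[0])
    H=L[(L[:,2]>98)&(L[:,1]>-50)&(L[:,1]<60)&~((L[:,0]<0)&(L[:,1]>15))]
    print(" top x pct",np.percentile(H[:,0],[1,99]).round(1),"y(all)",np.percentile(L[L[:,2]>96][:,1],[.5,99.5]).round(1))
st=arm.get_state();D=st["eef_pos"][:2]-o
print("tcp in scanner",c*D[0]+s*D[1],-s*D[0]+c*D[1])
P=cloud("scene",np.load("s3.npy"))[195:226,352:368].reshape(-1,3);P=P[(P[:,2]>.03)&(P[:,2]<.12)]
print("can pts",P.min(0).round(3),P.max(0).round(3))
E
```

```text
scene front face n 202 y med -71.34692576072231 slope 0.012790561864406993
 top x pct [ 2.2 59.5] y(all) [-510.9   65.7]
top front face n 114 y med -71.25602431825186 slope 0.010588541460199635
 top x pct [ 0.4 55.4] y(all) [-298.2   66.4]
tcp in scanner 0.03082289087995971 -0.16273275369891804
can pts [0.504 0.055 0.045] [0.573 0.072 0.093]
```

```bash
python3 -m crank '[[[-0.06,0,0,0],[-0.06,0,0,0],[-0.06,0,0,0],[-0.06,0,0,0],[-0.06,0,0,0],[-0.06,0,0,0]]]'
python3 -c "
from h import *
st();print(arm.job_done())"
```

```text
t: 29.22
eef_pos: [0.5445, 0.0801, 0.0643]
ee_rot: [3.142, -0.0, -1.696]
force: [-0.7, -0.3, -5.6]
width: 0.0428
gripper_force: 30.0
29.23 [0.5445 0.0801 0.0643] [ 3.142 -0.    -1.696] F [-0.7 -0.3 -5.6] w 0.0428 g 30.0 q [ 0.5   0.32 -0.47  0.   -0.79 -0.63]
the job is handed in; nothing more can be done
None
```

The job is handed in at 29 s: the trigger was squeezed and sprang back, the lighter can (about 2.3 N) is standing back in its place, and the heavier one (about 5.7 N) is held upright and level with the scanner window, its centre about 9 cm from the glass by my measurements.

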